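# Stow a loose pack in the battery box

### The job

Open the red battery box on the laptop repair bench: first flip the brass hasp up off its staple and swing it clear, well past level, then raise the lid until it stands open by itself, upright or past it. Inside, slide the blue battery pack along the tray, never lifting it as high as the box's rim, until it drops into the empty recess and lies flat on its floor. Leave hasp and lid open, let go of everything, and do not disturb the blue screwdriver, the fan or the screw jar beside the box.

Things in the scene. Friction and masses are not known exactly. Their poses are not given: they have to be found in the camera images.
- box: red steel battery box, fixed to the bench, 180 (its x) x 340 (its y) x 100 mm high without the lid, walls 6 mm. Origin at the centre of its underside. Its front faces its -x (towards the robot, turned by up to about 40 degrees), z up. Inside is a dark level foam tray whose top is 60 mm above the origin (40 mm below the rim), with one rectangular recess, see recess.
- lid (a joint): hinge of the 12 mm thick red lid, 0 shut, 1.57 upright, stop at 1.9 rad; a stiff friction hinge (about 0.55 N m, lid about 0.4 kg): the lid stays where it is left. Hinge axis along the box's y, at its rear (+x) top edge; the front edge swings up and back. Held shut by the hasp while that is on the staple.
- lid_hinge (a point): a point on the lid's hinge axis, in the middle of the box's rear top edge (box frame x +90, y 0, z 100 mm)
- lid_handle (a point): middle of the black round bar handle on the lid's top: bar 10 mm thick, 56 mm long along the box's y, on a post at each end, its centre line 30 mm above the lid's top, open beneath. With the lid shut it is at box frame x -50, y +40, z 142 mm; it moves with the lid, its distance from the hinge axis staying 146 mm.
- hasp (a joint): turn of the brass hasp strap on the lid: 0 = hanging down the box's front with its slot over the staple, 1.57 = straight out to the front, level (lid shut), 2.8 rad = stop, leaning up over the lid. Measured relative to the lid; light friction (about 0.05 N m), it stays where it is left. The strap is 28 mm wide, 4 mm thick, 60 mm long.
- hasp_pin (a point): centre of the hasp's hinge pin, which is fixed to the lid's front edge and runs along the box's y; with the lid shut at box frame x -95, y -75, z 106 mm. The steel staple, a fixed loop standing 19 mm out from the box's front 34 mm below the pin, passes through the strap's slot.
- hasp_bar (a point): centre of the hasp's pull: a yellow round crossbar 11 mm thick, 36 mm long, parallel to the box's y, 32 mm out from the strap on a stem. On the staple it is 32 mm in front of and 52 mm below the pin (box frame x -127, z 54 mm), both ends free; from there it swings out, up and over about the pin at 61 mm radius. Can be pinched by its two ends, then turns between the pads.
- recess (a point): centre of the yellow floor of the empty recess in the tray: 86 mm (box x) x 51 mm (box y), 10 mm deep, floor 50 mm above the box's origin, at box frame x 0, y -75 mm
- pack: blue battery pack, 80 (its x) x 45 (its y) x 20 mm, about 0.14 kg, origin at the centre of its underside; at first it lies loose on the tray's top in the +y half of the closed box, its long side within about 15 degrees of the box's x. In the recess it stands 10 mm above the tray.
- screwdriver: small blue-handled screwdriver, 170 mm long, 26 mm thick, lying beside the box's -y end; origin in the middle of its length
- fan: black laptop fan, 60 mm disc with a grey-steel duct, 75 x 60 x 12 mm, lying beside the box's +y end; origin in the disc's centre
- jar: screw jar with orange cap, 56 mm wide, 60 mm high, standing behind the box; origin under its centre

How it is judged:
On the way, in this order (a step that is already met when the one before it is completed fails the run):
1. the hasp is swung off the staple and clear, more than 1.75 rad, with the lid still down (value of joint hasp above 1.75 rad and value of joint lid below 0.15 rad), for 0.2 s.
2. the lid is raised to more than 1.45 rad (value of joint lid above 1.45 rad), for 0.2 s.
3. the pack lies in the recess (distance between pack and recess below 0.0065 m and angle between pack's own z axis and vertical below 0.06 rad), for 0.2 s.
At the end, for the whole second after the job is handed in: the pack lies at rest and flat (within 0.06 rad) in the recess, its underside's centre within 6.5 mm of the centre of the recess floor; the lid stands open by more than 1.4 rad and the hasp is still swung out by more than 1.6 rad (all of step 3 and linear speed of pack below 0.02 m/s and value of joint lid above 1.4 rad and value of joint hasp above 1.6 rad); the robot touches nothing.
It fails at once if the lid is forced up (over 0.15 rad) with the hasp less than 1.5 rad off the staple (value of joint lid above 0.15 rad and value of joint hasp below 1.5 rad).
It fails at once if the pack's underside is lifted 40 mm above the tray, to the rim (z of pack in the frame of box above 0.1 m).
It fails at once if the blue screwdriver, the fan or the jar is moved more than 30 mm (distance of any of screwdriver, fan, jar from where it was at the start of the episode above 0.03 m).
It also fails if it takes over 72 s, if anything falls off the work surface, if the arm or the gripper's body presses on something with over 40 N, if the wrist force passes 120 N, or if a joint passes its speed limit or range.

### The arm

A 7-joint arm with a two-finger parallel gripper is mounted at the origin on the work surface. World frame = base frame: x ahead of the robot, y to its left, z up, the work surface at z = 0. Lengths are in m, angles in rad, forces in N, time in s.
With the tool pointing down it reaches from about 0.35 to 0.9 m from the base axis. Payload 8.1 kg.
Tool frame: the origin (TCP) lies at the centre of the arm's flange, where the gripper is bolted on; the fingertips stand 178 mm ahead of it and the grasp point (between the pads) lies 159 mm ahead of it (arm.nose_length is the distance from the TCP to the fingertips, in m); z points along the fingers, y is the line along which they close (so a half turn about z gives the same grasp; the last joint's range is limited). The gripper opens to 92 mm and grips with 3 to 60 N. Pads are 19 mm wide; open, the fingers measure 130 mm over their backs; the gripper's body (75 mm by 190 mm) begins 47 mm behind the grasp point.
Start: joints at [1.003, 0.434, 0.025, 1.573, -0.012, 1.134, -0.075], TCP at [0.28, -0.559, 0.405] pointing down, gripper open.
Joint ranges: [-2.62, 2.62], [-0.44, 2.09], [-1.27, 1.32], [0.08, 2.57], [-1.32, 4.46], [0.12, 2], [-2.74, 2.74]. Speed limits (rad/s): [2.22, 2.22, 3.01, 3.01, 3.14, 3.14, 3.14].

### API

Orientations are given as a unit quaternion [x, y, z, w].
In Python, from rig import status, viewer, ticket, arm gives the robot as it stands. The module is installed in compiled form; this text tells all that it offers.
- The arm moves only by the tool arm_command, never from a script. Its argument "deltas" is a list of rows, each an object of numbers: "grip": the opening in per cent of the stroke, from 0 (shut) to 100 (fully open); "tx", "ty", "tz": the shift along the tool's x, y, z in m; "rx", "ry", "rz": the turn, a rotation vector about the tool's x, y, z in rad. A call has 1 to 10 rows; each row shifts and turns the commanded pose from where the row before left it, along the tool's axes as they then stand; what a row does not reach is not made up. A row lasts 1/10 s, in which the tool goes at most 50 mm and 8.59 degrees, less where a joint would pass 70% of its speed; a pose out of reach is approached as far as the arm can. A call is refused whole if a number of a shift passes 0.05 or a number of a turn 0.15, either way. A call with a gripper value outside its range is refused whole. The fingers move at their own pace and stop on an object; the grip force is fixed at half the most. Time passes only in rows, so rows that do not move let the fingers close. It gives the time, the measured TCP pose, the force, the opening and the grip force at its end, in the units of the state.
- status.observe(): the state, without advancing time (a new reading comes with each control period).
- viewer.snapshot(name): name is "side" or "top" or "wrist"; returns a dict with "frame" (400x640x3 uint8, red, green, blue), "z_map" (400x640 float32, m along the optical axis (not along the pixel's ray), 0 where there is no reading), "fx", "fy", "cx", "cy" (pixels), "k1" (the pictures are not rectified: a ray, as slopes to the right and down, at radius r is drawn at 1 + k1 r^2 times it, then the intrinsics apply), "R" (3x3) and "t" (3): a world point X has camera coordinates R X + t; the wrist camera has in their place "hand_eye" (4x4, takes a point from camera to tool coordinates, whose origin is the TCP and whose axes are the flange's). Camera axes: x right, y down, z forward; pixel columns grow to the right and rows downward; lengths in m; the calibration is good to about 2 mm. A picture is of the moment at which its call begins: read the wrist's pose just before it.
- ticket.sign_off(): hands the job in; it is judged then, once.
The state is a dict: "t": time; "q": joint angles; "qd": joint speeds; "joint_torque": joint torques, N m; "ee_pos": TCP position; "tcp_rot": TCP orientation; "wrist_force": force on the tool from outside, world axes, zero at the start; "moment": the same for the moment, N m; "finger_gap": finger opening in m; "gripper_force": force on a finger pad.
Only numpy, scipy, OpenCV 4.12 (cv2) and the standard library are available. Lean on these libraries where they do the work, as an engineer would, in place of code of your own. Each camera call takes 0.05 s, during which the arm holds its last target. There are 200 camera calls.

## Working session

There is one attempt and no reset: what is moved stays moved. The work goes in short steps, Python scripts to look and compute and a tool call to move; the robot and the scene stay as the last step left them, time stands still between calls to the robot, and variables do not carry over. Pictures are saved under pics/ and viewed, at most 10 in all, crops included, and the job is handed in when it is done.

Besides the shell and the picture viewer there is one more tool, called by a JSON object that holds its "fn" and its "kwargs", one argument or row to a line. arm_command: Moves the arm, as the interface text tells. Its arguments: {"type":"object","properties":{"deltas":{"type":"array"}},"required":["deltas"]}

```bash
mkdir -p pics; python3 - <<'E'
from rig import status, viewer
import cv2,numpy as np
s=status.observe(); print({k:np.round(v,3).tolist() for k,v in s.items()})
ims=[]
for n in ("top","side"):
    d=viewer.snapshot(n); np.savez(f"pics/{n}0.npz",**d)
    ims.append(d["frame"]); print(n,d["fx"],d["cx"],d["cy"],d["k1"],d["R"].round(3).tolist(),np.round(d["t"],3))
    cv2.imwrite(f"pics/{n}0.png",d["frame"][...,::-1])
E
```

```text
{'t': 0.0, 'q': [1.003, 0.435, 0.025, 1.574, -0.012, 1.134, -0.075], 'qd': [0.001, 0.0, -0.0, 0.001, -0.001, -0.001, -0.0], 'joint_torque': [0.0, -66.785, 0.985, -31.446, -0.061, 0.043, 0.0], 'ee_pos': [0.28, -0.558, 0.404], 'tcp_rot': [0.973, 0.23, -0.0, -0.001], 'wrist_force': [0.353, -0.831, 0.329], 'moment': [0.038, 0.004, -0.03], 'gripper_force': 0.0, 'finger_gap': 0.092}
top 494.36822680819574 314.9475458183288 195.31363904809015 0.02338807631589067 [[-0.023, -1.0, 0.016], [-0.998, 0.022, -0.052], [0.052, -0.018, -0.999]] [0.026 0.618 1.25 ]
side 370.14076871544273 316.9880356114138 196.79375374087485 0.022584808760933796 [[0.975, -0.222, -0.017], [-0.183, -0.754, -0.631], [0.128, 0.618, -0.776]] [-0.567  0.194  0.677]
```

View pics/top0.png

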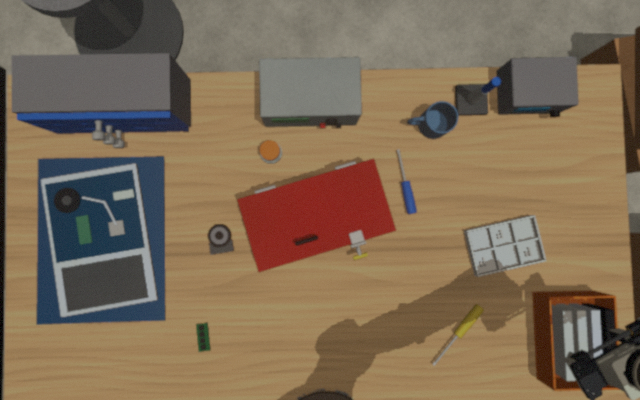

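View pics/side0.png

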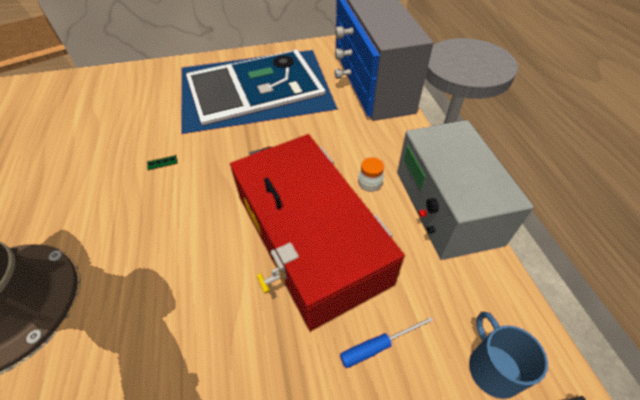

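```bash
cat > h.py <<'E'
import numpy as np, cv2
from scipy.spatial.transform import Rotation as Ro
from rig import status, viewer
def snap(n):
    s=status.observe(); d=dict(viewer.snapshot(n))
    if "hand_eye" in d:
        T=np.eye(4); T[:3,:3]=Ro.from_quat(s["tcp_rot"]).as_matrix(); T[:3,3]=s["ee_pos"]
        W=np.linalg.inv(T@np.array(d["hand_eye"])); d["R"],d["t"]=W[:3,:3],W[:3,3]
    return d
def K(d): return np.array([[d["fx"],0,d["cx"]],[0,d["fy"],d["cy"]],[0,0,1.]]),np.array([d["k1"],0,0,0,0.])
def rays(d,px):
    p=cv2.undistortPoints(np.float64(px).reshape(-1,1,2),*K(d))[:,0]
    return np.c_[p,np.ones(len(p))]
def onplane(d,px,z):
    r=rays(d,px)@d["R"]; c=-d["R"].T@d["t"]; return c+r*((z-c[2])/r[:,2])[:,None]
def bydepth(d,px):
    px=np.int32(px).reshape(-1,2); return (rays(d,px)*d["z_map"][px[:,1],px[:,0]][:,None]-d["t"])@d["R"]
def project(d,X): return cv2.projectPoints(np.float64(X).reshape(-1,1,3),cv2.Rodrigues(d["R"])[0],np.float64(d["t"]),*K(d))[0][:,0]
def mask(d,lo,hi): return cv2.inRange(cv2.cvtColor(d["frame"],cv2.COLOR_RGB2HSV),lo,hi)
def pts(m): return np.argwhere(m>0)[:,::-1]
def load(n):
    d=dict(np.load(f"pics/{n}.npz")); return d
def delta(p,yaw_x=None,rot=None,s=None):
    "shift (tool axes) and rotvec (tool axes) from present to target TCP pose"
    s=s or status.observe(); R0=Ro.from_quat(s["tcp_rot"])
    return R0.inv().apply(np.array(p)-s["ee_pos"]).round(4), (R0.inv()*rot).as_rotvec().round(4) if rot is not None else None
E
python3 - <<'E'
from h import *
d=load("top0")
m=mask(d,(0,120,60),(8,255,255))|mask(d,(172,120,60),(180,255,255))
c=max(cv2.findContours(m,0,1)[0],key=cv2.contourArea); mm=np.zeros_like(m); cv2.drawContours(mm,[c],-1,255,-1)
P=pts(mm); Z=bydepth(d,P)[:,2]; print("z pct",np.percentile(Z,[2,25,50,75,98]).round(4))
top=P[(Z>.1)&(Z<.125)]
mm[:]=0; mm[top[:,1],top[:,0]]=255; mm=cv2.morphologyEx(mm,cv2.MORPH_OPEN,np.ones((5,5)))
c=max(cv2.findContours(mm,0,1)[0],key=cv2.contourArea)
W=onplane(d,c[:,0],.112)[:,:2]
r=cv2.minAreaRect(np.float32(W)); print("rect",r); print(cv2.boxPoints(r).round(4))
for n,lohi in (("yellow",((22,120,120),(34,255,255))),):
    for cam in("top0","side0"):
        e=load(cam); k=cv2.connectedComponentsWithStats(mask(e,*lohi))
        print(cam,[(k[2][i].tolist(),k[3][i].round(1).tolist()) for i in range(1,k[0]) if 15<k[2][i][4]<2000])
E
```

```text
z pct [0.107  0.1099 0.1114 0.113  0.1168]
rect ((0.5682288408279419, 0.011914536356925964), (0.17851895093917847, 0.33861666917800903), 15.386576652526855)
[[ 0.4372  0.1515]
 [ 0.5271 -0.175 ]
 [ 0.6992 -0.1276]
 [ 0.6094  0.1988]]
top0 [([353, 253, 15, 7, 55], [360.1, 255.9]), ([455, 316, 22, 22, 176], [465.0, 327.2])]
side0 [([257, 274, 12, 19, 105], [262.5, 283.0])]
```

```bash
cat >> h.py <<'E'
YAW=np.deg2rad(15.39); B0=np.array([.5682,.0119,0]); RB=Ro.from_euler("z",YAW)
def box(p): return RB.apply(np.array(p)/1000.)+B0   # box mm -> world m
def tobox(P): return (RB.inv().apply(np.array(P)-B0)*1000).round(1)
def toolrot(yaw_off=0,tilt=0): # tool down, x along box x turned by yaw_off, then tilt about tool y
    return Ro.from_euler("z",YAW+yaw_off)*Ro.from_euler("x",np.pi)*Ro.from_euler("y",tilt)
def tcp_for(g,rot,adv=.159): return np.array(g)-rot.as_matrix()[:,2]*adv
E
python3 - <<'E'
from h import *
a,b=load("top0"),load("side0")
A=lambda d:np.c_[d["R"],d["t"]]
pa=rays(a,[360.1,255.9])[:,:2].T; pb=rays(b,[262.5,283.])[:,:2].T
X=cv2.triangulatePoints(A(a),A(b),pa,pb)[:,0]; X=X[:3]/X[3]; print("tri",X.round(4),tobox(X))
print("expect",box([-127,-75,54]), "px",project(a,box([-127,-75,54])),project(b,box([-127,-75,54])))
rot=toolrot(0,.6)
for g in(box([-127,-75,54]),): 
    p=tcp_for(g,rot,.159+.07); print("pre",p, delta(p,rot=rot)); print("grasp",tcp_for(g,rot))
E
```

```text
tri [ 0.4643 -0.0958  0.0526] [-128.8  -76.2   52.6]
expect [ 0.46565809 -0.09411489  0.054     ] px [[359.46647079 255.27878652]] [[262.91006542 281.6074692 ]]
pre [ 0.34099155 -0.12843037  0.24300186] (array([ 0.2473, -0.3569,  0.1615]), array([-0.0602,  0.5983,  0.1898]))
grasp [ 0.37909922 -0.11794092  0.18522836]
```

{"fn": "arm_command", "kwargs": {
  "deltas": [
    {"tx": 0.025,"ty": -0.036,"tz": 0.012},
    {"tx": 0.025,"ty": -0.036,"tz": 0.012},
    {"tx": 0.025,"ty": -0.036,"tz": 0.012},
    {"tx": 0.025,"ty": -0.036,"tz": 0.012},
    {"tx": 0.025,"ty": -0.036,"tz": 0.012},
    {"tx": 0.025,"ty": -0.036,"tz": 0.012},
    {"tx": 0.025,"ty": -0.036,"tz": 0.012},
    {"tx": 0.025,"ty": -0.036,"tz": 0.012},
    {"tx": 0.025,"ty": -0.036,"tz": 0.012},
    {"tx": 0.022,"ty": -0.033,"tz": 0.012}
  ]
}}

```text
schema error: expected keys grip, tx, ty, tz, rx, ry, rz
```

{"fn": "arm_command", "kwargs": {
  "deltas": [
    {"rx": -0.012,"ry": 0.12,"rz": 0.038},
    {"rx": -0.012,"ry": 0.12,"rz": 0.038},
    {"rx": -0.012,"ry": 0.12,"rz": 0.038},
    {"rx": -0.012,"ry": 0.12,"rz": 0.038},
    {"rx": -0.012,"ry": 0.12,"rz": 0.038},
    {"tz": 0.0},
    {"tz": 0.0}
  ]
}}

```text
schema error: expected keys grip, tx, ty, tz, rx, ry, rz
```

```bash
python3 - <<'E'
from h import *
s=status.observe(); print(s["t"],s["ee_pos"],s["q"],s["wrist_force"])
rot=toolrot(0,.6); g=box([-128,-75.5,53.5])
print(delta(tcp_for(g,rot,.159),rot=rot))
d=snap("wrist"); cv2.imwrite("pics/w1.png",d["frame"][...,::-1])
k=cv2.connectedComponentsWithStats(mask(d,(22,120,100),(34,255,255)))
print([(k[2][i].tolist(),k[3][i].round(1).tolist()) for i in range(1,k[0]) if k[2][i][4]>60], project(d,g))
E
```

```text
0.1 [ 0.28003082 -0.55852228  0.40402789] [ 1.00339004  0.43515467  0.02498988  1.57399247 -0.01161671  1.1340296
 -0.07507487] [ 0.57371822  0.59214446 -0.45725937]
(array([ 0.285 , -0.3488,  0.2198]), array([-0.0602,  0.5983,  0.1898]))
[([413, 0, 173, 107, 1942], [493.8, 46.6]), ([459, 0, 142, 93, 1845], [529.3, 42.6]), ([488, 0, 152, 78, 3628], [576.8, 27.2]), ([408, 14, 166, 135, 3676], [495.3, 85.7]), ([315, 57, 21, 22, 156], [325.6, 69.0]), ([387, 58, 75, 47, 259], [426.2, 82.1]), ([131, 63, 87, 53, 2261], [176.5, 90.1]), ([20, 77, 104, 41, 936], [80.2, 98.7]), ([375, 79, 165, 116, 3631], [458.4, 136.2]), ([80, 81, 51, 26, 332], [105.9, 92.8]), ([123, 82, 21, 10, 62], [133.7, 86.1]), ([0, 88, 283, 158, 10032], [131.7, 164.7]), ([171, 105, 40, 21, 102], [190.1, 114.9]), ([150, 113, 22, 12, 82], [161.0, 119.1]), ([172, 117, 113, 63, 506], [227.3, 148.5]), ([255, 135, 41, 22, 198], [274.4, 144.7]), ([241, 141, 49, 27, 153], [263.0, 153.0]), ([0, 172, 137, 76, 1584], [65.5, 213.0]), ([493, 184, 28, 19, 131], [506.3, 193.5]), ([477, 201, 33, 26, 258], [494.1, 213.3]), ([0, 213, 17, 12, 78], [7.9, 218.1]), ([19, 214, 27, 14, 61], [32.3, 219.7]), ([471, 218, 28, 15, 74], [483.5, 225.7]), ([16, 220, 47, 22, 183], [37.9, 231.6]), ([47, 224, 49, 23, 169], [71.9, 236.6]), ([121, 225, 68, 32, 225], [157.2, 241.1]), ([0, 231, 36, 20, 144], [16.6, 240.4]), ([0, 238, 27, 18, 157], [10.2, 248.9]), ([240, 257, 18, 17, 108], [248.8, 265.7]), ([219, 308, 25, 13, 97], [232.3, 312.9]), ([259, 308, 20, 13, 73], [269.1, 313.3]), ([244, 312, 24, 16, 67], [253.5, 320.8]), ([411, 314, 21, 18, 102], [420.5, 323.3]), ([205, 318, 74, 27, 716], [233.4, 334.2])] [[ -47.5310026  -219.23363884]]
```

View pics/w1.png

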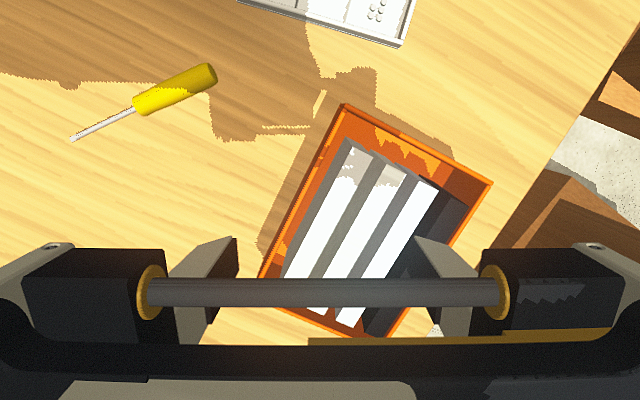

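The wrist view is still the start pose: orange bin, yellow screwdriver at (175,90). The rows were refused because every key has to be given.

{"fn": "arm_command", "kwargs": {
  "deltas": [
    {"grip": 100,"tx": 0.025,"ty": -0.036,"tz": 0.014,"rx": 0,"ry": 0,"rz": 0},
    {"grip": 100,"tx": 0.025,"ty": -0.036,"tz": 0.014,"rx": 0,"ry": 0,"rz": 0},
    {"grip": 100,"tx": 0.025,"ty": -0.036,"tz": 0.014,"rx": 0,"ry": 0,"rz": 0},
    {"grip": 100,"tx": 0.025,"ty": -0.036,"tz": 0.014,"rx": 0,"ry": 0,"rz": 0},
    {"grip": 100,"tx": 0.025,"ty": -0.036,"tz": 0.014,"rx": 0,"ry": 0,"rz": 0},
    {"grip": 100,"tx": 0.025,"ty": -0.036,"tz": 0.014,"rx": 0,"ry": 0,"rz": 0},
    {"grip": 100,"tx": 0.025,"ty": -0.036,"tz": 0.014,"rx": 0,"ry": 0,"rz": 0},
    {"grip": 100,"tx": 0.025,"ty": -0.036,"tz": 0.014,"rx": 0,"ry": 0,"rz": 0},
    {"grip": 100,"tx": 0.025,"ty": -0.036,"tz": 0.014,"rx": 0,"ry": 0,"rz": 0},
    {"grip": 100,"tx": 0.022,"ty": -0.033,"tz": 0.014,"rx": 0,"ry": 0,"rz": 0}
  ]
}}

```text
t: 1.15
ee_pos: [0.3409, -0.1271, 0.2645]
tcp_rot: [0.973, 0.23, 0.0, 0.0]
wrist_force: [1.9, -1.4, -1.1]
finger_gap: 0.0923
gripper_force: 0.0
```

{"fn": "arm_command", "kwargs": {
  "deltas": [
    {"grip": 100,"tx": 0,"ty": 0,"tz": 0,"rx": -0.012,"ry": 0.12,"rz": 0.038},
    {"grip": 100,"tx": 0,"ty": 0,"tz": 0,"rx": -0.012,"ry": 0.12,"rz": 0.038},
    {"grip": 100,"tx": 0,"ty": 0,"tz": 0,"rx": -0.012,"ry": 0.12,"rz": 0.038},
    {"grip": 100,"tx": 0,"ty": 0,"tz": 0,"rx": -0.012,"ry": 0.12,"rz": 0.038},
    {"grip": 100,"tx": 0,"ty": 0,"tz": 0,"rx": -0.012,"ry": 0.12,"rz": 0.038},
    {"grip": 100,"tx": 0,"ty": 0,"tz": 0,"rx": 0,"ry": 0,"rz": 0},
    {"grip": 100,"tx": 0,"ty": 0,"tz": 0,"rx": 0,"ry": 0,"rz": 0}
  ]
}}

```text
t: 1.85
ee_pos: [0.3426, -0.125, 0.2634]
tcp_rot: [0.961, 0.16, 0.222, -0.04]
wrist_force: [-0.2, 0.3, -0.1]
finger_gap: 0.0918
gripper_force: 0.0
```

```bash
cat > b.py <<'E'
from h import *
s=status.observe(); print(s["t"],s["ee_pos"],s["q"].round(2),s["wrist_force"].round(1))
rot=toolrot(0,.6); g=box([-128,-75.5,53.5])
print(delta(tcp_for(g,rot,.159),rot=rot))
d=snap("wrist"); cv2.imwrite("pics/w2.png",d["frame"][...,::-1])
k=cv2.connectedComponentsWithStats(mask(d,(24,150,100),(34,255,255)))
print([(k[2][i].tolist(),k[3][i].round(1).tolist()) for i in range(1,k[0]) if k[2][i][4]>150], project(d,g))
E
python3 b.py
```

```text
1.85 [ 0.34263771 -0.12501783  0.26344689] [ 0.92  0.26 -0.65  2.44 -0.74  0.17 -0.21] [-0.2  0.3 -0.1]
(array([-0.0024,  0.006 ,  0.0864]), array([-0.0358,  0.1455,  0.0513]))
[([315, 179, 51, 17, 688], [340.1, 187.2])] [[338.90573886 188.59737825]]
```

View pics/w2.png

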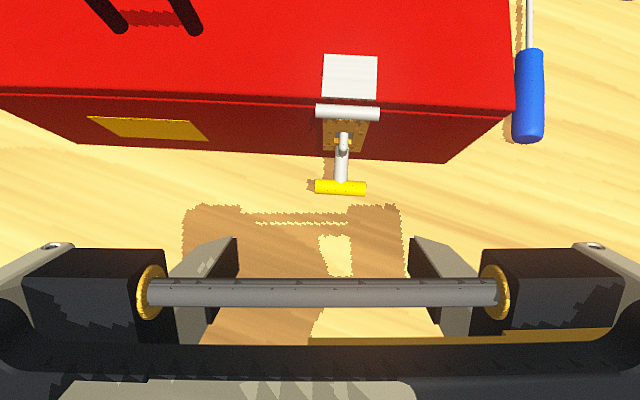

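The yellow bar is at (340,187), where my estimate projects to (339,189). The pin is above it and the screwdriver is to the right at (528,95). Tilt stopped at 0.45 because joint 6 is near its limit, but that's enough for clearance.

```bash
python3 - <<'E'
from h import *
for t in (.4,.45):
  rot=toolrot(0,t); g=box([-128,-75.5,53.5]); print(delta(tcp_for(g,rot,.160),rot=rot))
E
```

```text
(array([0.029 , 0.0077, 0.0839]), array([-0.0303, -0.0545,  0.0558]))
(array([0.021 , 0.0073, 0.0837]), array([-0.0317, -0.0045,  0.055 ]))
```

{"fn": "arm_command", "kwargs": {
  "deltas": [
    {"grip": 100,"tx": 0.021,"ty": 0.007,"tz": 0.02,"rx": 0,"ry": 0,"rz": 0},
    {"grip": 100,"tx": 0,"ty": 0,"tz": 0,"rx": -0.032,"ry": -0.004,"rz": 0.055},
    {"grip": 100,"tx": 0,"ty": 0,"tz": 0,"rx": 0,"ry": 0,"rz": 0}
  ]
}}

```text
t: 2.2
ee_pos: [0.3719, -0.1212, 0.2548]
tcp_rot: [0.966, 0.132, 0.222, -0.03]
wrist_force: [0.1, 0.3, 0.2]
finger_gap: 0.0919
gripper_force: 0.0
```

```bash
python3 - <<'E'
from h import *
print(status.observe()["q"].round(2))
for t in (.4,.45):
  rot=toolrot(0,t); g=box([-128,-75.5,53.5]); print(delta(tcp_for(g,rot,.160),rot=rot))
E
```

```text
[ 0.74  0.29 -0.52  2.41 -0.79  0.12 -0.27]
(array([ 0.0073, -0.0006,  0.0635]), array([-0.001 , -0.051 ,  0.0019]))
(array([-0.0007, -0.0007,  0.0633]), array([-0.0011, -0.001 ,  0.0019]))
```

{"fn": "arm_command", "kwargs": {
  "deltas": [
    {"grip": 100,"tx": 0,"ty": 0,"tz": 0,"rx": 0,"ry": -0.051,"rz": 0},
    {"grip": 100,"tx": 0.0105,"ty": -0.0006,"tz": 0.023,"rx": 0,"ry": 0,"rz": 0},
    {"grip": 100,"tx": 0,"ty": 0,"tz": 0.02,"rx": 0,"ry": 0,"rz": 0},
    {"grip": 100,"tx": 0,"ty": 0,"tz": 0.02,"rx": 0,"ry": 0,"rz": 0},
    {"grip": 100,"tx": 0,"ty": 0,"tz": 0,"rx": 0,"ry": 0,"rz": 0}
  ]
}}

```text
t: 2.7
ee_pos: [0.4024, -0.1145, 0.2174]
tcp_rot: [0.971, 0.133, 0.198, -0.032]
wrist_force: [-0.5, 0.1, -0.2]
finger_gap: 0.0921
gripper_force: 0.0
```

```bash
python3 - <<'E'
from h import *
print(status.observe()["q"].round(2))
for t in (.4,):
  rot=toolrot(0,t); g=box([-128,-75.5,53.5]); print(delta(tcp_for(g,rot,.160),rot=rot))
E
sed -i s/w2/w3/ b.py; python3 b.py
```

```text
[ 0.43  0.38 -0.23  2.39 -1.29  0.12  0.2 ]
(array([-0.0036, -0.0022,  0.0165]), array([-0.0109, -0.003 ,  0.0013]))
2.7 [ 0.40236489 -0.11451764  0.21739916] [ 0.43  0.38 -0.23  2.39 -1.29  0.12  0.2 ] [-0.5  0.1 -0.2]
(array([-0.0352, -0.0022,  0.0205]), array([-0.011 ,  0.197 ,  0.0002]))
[([287, 253, 70, 21, 1234], [321.2, 263.8])] [[320.81525089 264.06863396]]
```

View pics/w3.png

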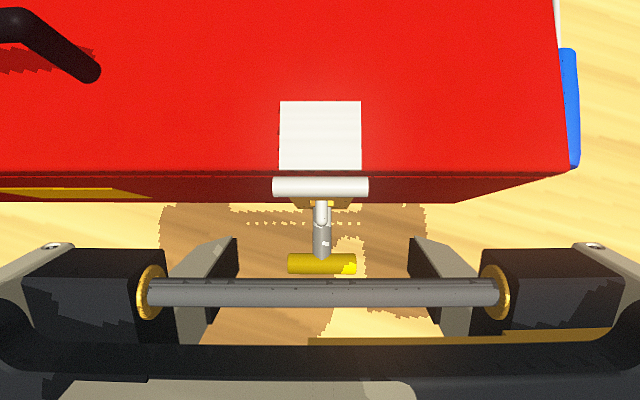

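The bar lies between the open pads at (321,264), matching the projection (321,264). Joint 6 is at its stop, so I'll reduce the tilt to 0.3 and grip nearer the tips.

```bash
python3 - <<'E'
from h import *
s=status.observe(); R0=Ro.from_quat(s["tcp_rot"]); g=box([-128,-75.5,53.5])
rot=toolrot(0,.3); p=tcp_for(g,rot,.166)
rv=(R0.inv()*rot).as_rotvec().round(3); R1=R0*Ro.from_rotvec(rv)
print(rv, R1.inv().apply(p-s["ee_pos"]).round(4))
E
```

```text
[-0.011 -0.103  0.002] [ 0.0145 -0.0022  0.0105]
```

{"fn": "arm_command", "kwargs": {
  "deltas": [
    {"grip": 100,"tx": 0,"ty": 0,"tz": 0,"rx": -0.011,"ry": -0.103,"rz": 0.002},
    {"grip": 100,"tx": 0.007,"ty": -0.0022,"tz": 0,"rx": 0,"ry": 0,"rz": 0},
    {"grip": 100,"tx": 0.0075,"ty": 0,"tz": 0.0105,"rx": 0,"ry": 0,"rz": 0},
    {"grip": 100,"tx": 0,"ty": 0,"tz": 0,"rx": 0,"ry": 0,"rz": 0}
  ]
}}

```text
t: 3.15
ee_pos: [0.4191, -0.1078, 0.2111]
tcp_rot: [0.974, 0.134, 0.179, -0.029]
wrist_force: [-0.3, -0.2, -0.1]
finger_gap: 0.0922
gripper_force: 0.0
```

```bash
python3 - <<'E'
from h import *
s=status.observe(); print(s["q"].round(2))
for t in (.3,):
  rot=toolrot(0,t); g=box([-128,-75.5,53.5]); print(delta(tcp_for(g,rot,.166),rot=rot))
E
```

```text
[ 0.25  0.39 -0.05  2.36 -1.18  0.16  0.06]
(array([-0.001 , -0.0004, -0.0015]), array([-0.0098, -0.0648,  0.0029]))
```

{"fn": "arm_command", "kwargs": {
  "deltas": [
    {"grip": 100,"tx": 0,"ty": 0,"tz": 0,"rx": -0.01,"ry": -0.065,"rz": 0.003},
    {"grip": 100,"tx": 0,"ty": 0,"tz": 0,"rx": 0,"ry": 0,"rz": 0}
  ]
}}

```text
t: 3.35
ee_pos: [0.4186, -0.108, 0.2105]
tcp_rot: [0.979, 0.133, 0.155, -0.022]
wrist_force: [0.9, 0.5, -0.9]
finger_gap: 0.0916
gripper_force: 0.0
```

```bash
python3 - <<'E'
from h import *
s=status.observe(); print(s["q"].round(2))
for t in (.3,):
  rot=toolrot(0,t); g=box([-128,-75.5,53.5]); print(delta(tcp_for(g,rot,.166),rot=rot))
E
```

```text
[ 0.08  0.39  0.14  2.36 -1.06  0.22 -0.08]
(array([-0.0005, -0.0004, -0.0018]), array([-0.0026, -0.0141,  0.0008]))
```

{"fn": "arm_command", "kwargs": {
  "deltas": [
    {"grip": 20,"tx": 0,"ty": 0,"tz": -0.0015,"rx": 0,"ry": -0.014,"rz": 0},
    {"grip": 20,"tx": 0,"ty": 0,"tz": 0,"rx": 0,"ry": 0,"rz": 0},
    {"grip": 20,"tx": 0,"ty": 0,"tz": 0,"rx": 0,"ry": 0,"rz": 0},
    {"grip": 20,"tx": 0,"ty": 0,"tz": 0,"rx": 0,"ry": 0,"rz": 0},
    {"grip": 20,"tx": 0,"ty": 0,"tz": 0,"rx": 0,"ry": 0,"rz": 0},
    {"grip": 20,"tx": 0,"ty": 0,"tz": 0,"rx": 0,"ry": 0,"rz": 0}
  ]
}}

```text
t: 3.95
ee_pos: [0.4184, -0.1086, 0.2115]
tcp_rot: [0.98, 0.132, 0.149, -0.022]
wrist_force: [-0.2, 0.6, -0.5]
finger_gap: 0.0484
gripper_force: 0.0
```

```bash
python3 - <<'E'
from h import *
s=status.observe(); R0=Ro.from_quat(s["tcp_rot"]); print(s["q"].round(2))
g=s["ee_pos"]+R0.as_matrix()[:,2]*.166; print("bar at box",tobox(g))
pin=np.array([-95,106]); ths=np.arange(0,2.61,.2); 
bar=lambda t:np.array([-np.sin(t)*52-np.cos(t)*32,-np.cos(t)*52+np.sin(t)*32])
prev=bar(0)
for t in ths[1:]:
    b=bar(t); v=R0.inv().apply(RB.apply([(b-prev)[0],0,(b-prev)[1]]))/1000; print(round(t,2),v.round(4)); prev=b
E
```

```text
[ 0.05  0.39  0.18  2.36 -1.03  0.24 -0.11]
bar at box [-127.   -75.9   53.1]
0.2 [-0.0071 -0.     -0.0099]
0.4 [-0.0049 -0.     -0.0111]
0.6 [-0.0026 -0.     -0.0119]
0.8 [-0.0002 -0.     -0.0122]
1.0 [ 0.0022 -0.     -0.012 ]
1.2 [ 0.0046 -0.     -0.0113]
1.4 [ 0.0067 -0.     -0.0102]
1.6 [ 0.0086 -0.     -0.0086]
1.8 [ 0.0101 -0.     -0.0068]
2.0 [ 0.0113 -0.     -0.0046]
2.2 [ 0.012  -0.     -0.0023]
2.4 [ 0.0122 -0.      0.0002]
2.6 [ 0.0119 -0.      0.0026]
```

{"fn": "arm_command", "kwargs": {
  "deltas": [
    {"grip": 20,"tx": 0,"ty": 0,"tz": 0,"rx": 0,"ry": 0,"rz": 0},
    {"grip": 20,"tx": 0,"ty": 0,"tz": 0,"rx": 0,"ry": 0,"rz": 0},
    {"grip": 20,"tx": 0,"ty": 0,"tz": 0,"rx": 0,"ry": 0,"rz": 0},
    {"grip": 20,"tx": 0,"ty": 0,"tz": 0,"rx": 0,"ry": 0,"rz": 0}
  ]
}}

```text
t: 4.35
ee_pos: [0.4184, -0.1082, 0.2115]
tcp_rot: [0.98, 0.132, 0.149, -0.022]
wrist_force: [-0.8, 1.0, 0.2]
finger_gap: 0.0354
gripper_force: 30.0
```

Pinched at 35.4 mm with 30 N. Next I swing the hasp along the arc.

{"fn": "arm_command", "kwargs": {
  "deltas": [
    {"grip": 20,"tx": -0.004,"ty": 0,"tz": -0.005,"rx": 0,"ry": 0,"rz": 0},
    {"grip": 20,"tx": -0.003,"ty": 0,"tz": -0.005,"rx": 0,"ry": 0,"rz": 0},
    {"grip": 20,"tx": -0.0025,"ty": 0,"tz": -0.0055,"rx": 0,"ry": 0,"rz": 0},
    {"grip": 20,"tx": -0.0025,"ty": 0,"tz": -0.0055,"rx": 0,"ry": 0,"rz": 0},
    {"grip": 20,"tx": -0.0015,"ty": 0,"tz": -0.006,"rx": 0,"ry": 0,"rz": 0},
    {"grip": 20,"tx": -0.001,"ty": 0,"tz": -0.006,"rx": 0,"ry": 0,"rz": 0},
    {"grip": 20,"tx": 0,"ty": 0,"tz": -0.006,"rx": 0,"ry": 0,"rz": 0},
    {"grip": 20,"tx": 0,"ty": 0,"tz": -0.006,"rx": 0,"ry": 0,"rz": 0},
    {"grip": 20,"tx": 0.001,"ty": 0,"tz": -0.006,"rx": 0,"ry": 0,"rz": 0},
    {"grip": 20,"tx": 0.0015,"ty": 0,"tz": -0.006,"rx": 0,"ry": 0,"rz": 0}
  ]
}}

```text
t: 5.35
ee_pos: [0.3905, -0.116, 0.2627]
tcp_rot: [0.98, 0.132, 0.149, -0.022]
wrist_force: [2.9, 2.2, -4.8]
finger_gap: 0.0358
gripper_force: 30.0
```

```bash
cat > arc.py <<'E'
from h import *
import sys
s=status.observe(); R0=Ro.from_quat(s["tcp_rot"]); print(s["q"].round(2),s["wrist_force"].round(1))
g=s["ee_pos"]+R0.as_matrix()[:,2]*.166; b=tobox(g); print("bar at box",b)
v=np.array([b[0]+95,b[2]-106]); print("r",np.hypot(*v),"theta",(np.arctan2(-v[0],-v[1])-np.arctan2(32,52)))
bar=lambda t:np.array([-np.sin(t)*52-np.cos(t)*32,-np.cos(t)*52+np.sin(t)*32])
prev=v
for t in map(float,sys.argv[1:]):
    c=bar(t); print(t,(R0.inv().apply(RB.apply([(c-prev)[0],0,(c-prev)[1]]))/1000).round(4)); prev=c
E
python3 arc.py 1.2 1.4 1.6 1.8 2 2.2 2.4 2.6
```

```text
[-0.11  0.25  0.41  2.38 -0.78  0.37 -0.32] [ 2.9  2.2 -4.8]
bar at box [-156.   -75.5  104.2]
r 61.02655159846409 theta 0.9896417076668436
1.2 [ 0.0047 -0.0001 -0.0119]
1.4 [ 0.0067 -0.     -0.0102]
1.6 [ 0.0086 -0.     -0.0086]
1.8 [ 0.0101 -0.     -0.0068]
2.0 [ 0.0113 -0.     -0.0046]
2.2 [ 0.012  -0.     -0.0023]
2.4 [ 0.0122 -0.      0.0001]
2.6 [ 0.0119 -0.      0.0026]
```

{"fn": "arm_command", "kwargs": {
  "deltas": [
    {"grip": 20,"tx": 0.0047,"ty": 0,"tz": -0.0119,"rx": 0,"ry": 0,"rz": 0},
    {"grip": 20,"tx": 0.0067,"ty": 0,"tz": -0.0102,"rx": 0,"ry": 0,"rz": 0},
    {"grip": 20,"tx": 0.0086,"ty": 0,"tz": -0.0086,"rx": 0,"ry": 0,"rz": 0},
    {"grip": 20,"tx": 0.01,"ty": 0,"tz": -0.0068,"rx": 0,"ry": 0,"rz": 0},
    {"grip": 20,"tx": 0.0113,"ty": 0,"tz": -0.0046,"rx": 0,"ry": 0,"rz": 0},
    {"grip": 20,"tx": 0.012,"ty": 0,"tz": -0.0023,"rx": 0,"ry": 0,"rz": 0},
    {"grip": 20,"tx": 0.012,"ty": 0,"tz": 0.0001,"rx": 0,"ry": 0,"rz": 0},
    {"grip": 20,"tx": 0,"ty": 0,"tz": 0,"rx": 0,"ry": 0,"rz": 0},
    {"grip": 20,"tx": 0,"ty": 0,"tz": 0,"rx": 0,"ry": 0,"rz": 0},
    {"grip": 20,"tx": 0,"ty": 0,"tz": 0,"rx": 0,"ry": 0,"rz": 0}
  ]
}}

```text
t: 6.35
ee_pos: [0.4377, -0.1031, 0.3243]
tcp_rot: [0.98, 0.132, 0.149, -0.022]
wrist_force: [-4.6, 3.5, 7.4]
finger_gap: 0.0356
gripper_force: 30.0
```

```bash
python3 arc.py 2.4 2.6
```

```text
[-0.31  0.19  0.56  2.23 -0.51  0.53 -0.66] [-4.6  3.5  7.4]
bar at box [-107.   -75.6  165.8]
r 60.992130639944044 theta 2.3918990244832976
2.4 [ 0.0005 -0.     -0.    ]
2.6 [ 0.0119 -0.      0.0026]
```

{"fn": "arm_command", "kwargs": {
  "deltas": [
    {"grip": 100,"tx": 0,"ty": 0,"tz": 0,"rx": 0,"ry": 0,"rz": 0},
    {"grip": 100,"tx": 0,"ty": 0,"tz": 0,"rx": 0,"ry": 0,"rz": 0},
    {"grip": 100,"tx": 0,"ty": 0,"tz": 0,"rx": 0,"ry": 0,"rz": 0},
    {"grip": 100,"tx": 0,"ty": 0,"tz": 0,"rx": 0,"ry": 0,"rz": 0},
    {"grip": 100,"tx": 0,"ty": 0,"tz": -0.02,"rx": 0,"ry": 0,"rz": 0},
    {"grip": 100,"tx": 0,"ty": 0,"tz": -0.04,"rx": 0,"ry": 0,"rz": 0},
    {"grip": 100,"tx": 0,"ty": 0,"tz": -0.04,"rx": 0,"ry": 0,"rz": 0},
    {"grip": 100,"tx": 0,"ty": 0,"tz": -0.03,"rx": 0,"ry": -0.1,"rz": 0},
    {"grip": 100,"tx": 0,"ty": 0,"tz": 0,"rx": 0,"ry": -0.1,"rz": 0},
    {"grip": 100,"tx": 0,"ty": 0,"tz": 0,"rx": 0,"ry": -0.1,"rz": 0}
  ]
}}

```text
t: 7.35
ee_pos: [0.4012, -0.1143, 0.4496]
tcp_rot: [0.991, 0.134, 0.001, -0.002]
wrist_force: [-0.1, 0.5, -0.8]
finger_gap: 0.0919
gripper_force: 0.0
```

```bash
cat > goto.py <<'E'
from h import *
def show(g,rot,adv=.166,up=0):
    s=status.observe(); R0=Ro.from_quat(s["tcp_rot"]); p=tcp_for(g,rot,adv)+[0,0,up]
    rv=(R0.inv()*rot).as_rotvec().round(3); n=int(np.ceil(np.abs(rv).max()/.14)) or 1
    print("t",s["t"],"q",s["q"].round(2),"F",s["wrist_force"].round(1),"gap",s["finger_gap"])
    print("target tcp",p.round(4),"shift in present axes",R0.inv().apply(p-s["ee_pos"]).round(4),"rotvec",rv,"rows",n,"| shift in final axes",rot.inv().apply(p-s["ee_pos"]).round(4))
E
python3 - <<'E'
from goto import *
show(box([-50,40,142]),toolrot(np.pi/2,0),.166,.06)
d=snap("top"); np.savez("pics/top1.npz",**d)
m=cv2.inRange(d["frame"],(0,0,0),(50,40,40))
P=pts(m); Z=bydepth(d,P); b=tobox(Z); k=(abs(b[:,0]+50)<25)&(abs(b[:,1]-40)<45)&(b[:,2]>105)
print(k.sum(), np.median(b[k],0), b[k].min(0),b[k].max(0))
q=P[k].mean(0); print(tobox(onplane(d,[q],.147)))
E
```

```text
t 7.35 q [-0.44  0.02  0.62  2.01 -0.02  1.12 -1.12] F [-0.1  0.5 -0.8] gap 0.09194015360724173
target tcp [0.5094 0.0372 0.368 ] shift in present axes [ 0.1443 -0.1172  0.0823] rotvec [-1.000e-03 -4.000e-03 -1.571e+00] rows 12 | shift in final axes [0.1173 0.1445 0.0816]
44 [-49.85  33.8  145.85] [-53.2  15.1 141.4] [-46.9  60.6 149.9]
[[-50.   34.3 147. ]]
```

{"fn": "arm_command", "kwargs": {
  "deltas": [
    {"grip": 100,"tx": 0,"ty": 0,"tz": 0,"rx": 0,"ry": 0,"rz": -0.14},
    {"grip": 100,"tx": 0,"ty": 0,"tz": 0,"rx": 0,"ry": 0,"rz": -0.14},
    {"grip": 100,"tx": 0,"ty": 0,"tz": 0,"rx": 0,"ry": 0,"rz": -0.14},
    {"grip": 100,"tx": 0,"ty": 0,"tz": 0,"rx": 0,"ry": 0,"rz": -0.14},
    {"grip": 100,"tx": 0,"ty": 0,"tz": 0,"rx": 0,"ry": 0,"rz": -0.14},
    {"grip": 100,"tx": 0,"ty": 0,"tz": 0,"rx": 0,"ry": 0,"rz": -0.14},
    {"grip": 100,"tx": 0,"ty": 0,"tz": 0,"rx": 0,"ry": 0,"rz": -0.14},
    {"grip": 100,"tx": 0,"ty": 0,"tz": 0,"rx": 0,"ry": 0,"rz": -0.14},
    {"grip": 100,"tx": 0,"ty": 0,"tz": 0,"rx": 0,"ry": 0,"rz": -0.14},
    {"grip": 100,"tx": 0,"ty": 0,"tz": 0,"rx": 0,"ry": 0,"rz": -0.14}
  ]
}}

```text
t: 8.4
ee_pos: [0.4013, -0.1141, 0.4479]
tcp_rot: [0.67, 0.742, 0.003, -0.0]
wrist_force: [-0.2, -0.3, 0.3]
finger_gap: 0.0921
gripper_force: 0.0
```

{"fn": "arm_command", "kwargs": {
  "deltas": [
    {"grip": 100,"tx": 0,"ty": 0,"tz": 0,"rx": 0,"ry": -0.004,"rz": -0.14},
    {"grip": 100,"tx": 0,"ty": 0,"tz": 0,"rx": 0,"ry": 0,"rz": -0.03},
    {"grip": 100,"tx": 0.0235,"ty": 0.029,"tz": 0.01,"rx": 0,"ry": 0,"rz": 0},
    {"grip": 100,"tx": 0.0235,"ty": 0.029,"tz": 0.01,"rx": 0,"ry": 0,"rz": 0},
    {"grip": 100,"tx": 0.0235,"ty": 0.029,"tz": 0.01,"rx": 0,"ry": 0,"rz": 0},
    {"grip": 100,"tx": 0.0235,"ty": 0.029,"tz": 0.01,"rx": 0,"ry": 0,"rz": 0},
    {"grip": 100,"tx": 0.0235,"ty": 0.029,"tz": 0.01,"rx": 0,"ry": 0,"rz": 0},
    {"grip": 100,"tx": 0,"ty": 0,"tz": 0.03,"rx": 0,"ry": 0,"rz": 0},
    {"grip": 100,"tx": 0,"ty": 0,"tz": 0,"rx": 0,"ry": 0,"rz": 0}
  ]
}}

```text
t: 9.3
ee_pos: [0.5094, 0.0386, 0.3653]
tcp_rot: [0.607, 0.795, -0.002, -0.001]
wrist_force: [-0.3, -1.0, -0.4]
finger_gap: 0.092
gripper_force: 0.0
```

```bash
python3 - <<'E'
from goto import *
show(box([-50,40,142]),toolrot(np.pi/2,0),.166,0)
d=snap("wrist"); cv2.imwrite("pics/w4.png",d["frame"][...,::-1]); print(project(d,[box([-50,40,142]),box([-127+0,-75,54]),box([-107,-75.6,165.8])]))
E
```

```text
t 9.3 q [-0.55  0.3   0.47  1.93 -0.16  0.95  0.27] F [-0.3 -1.  -0.4] gap 0.09196497240439556
target tcp [0.5094 0.0372 0.308 ] shift in present axes [-0.0013 -0.0002  0.0573] rotvec [-0.004  0.001 -0.002] rows 1 | shift in final axes [-0.0014 -0.0004  0.0573]
[[322.02545127 225.1884018 ]
 [249.07422492 298.3302975 ]
 [243.0499375  387.88839582]]
```

View pics/w4.png

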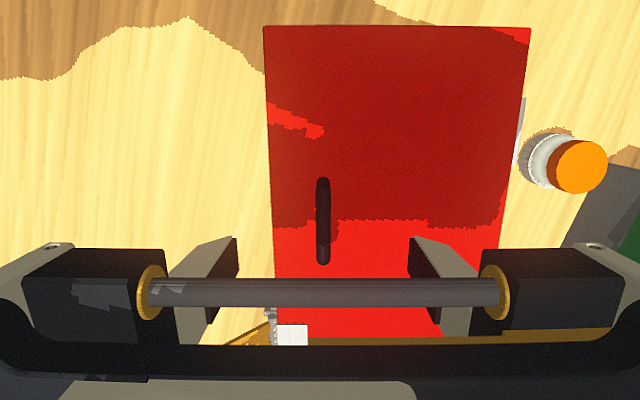

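The handle bar runs (322,180)–(322,262), and my predicted centre (322,225) falls on it. I'll descend and close.

{"fn": "arm_command", "kwargs": {
  "deltas": [
    {"grip": 40,"tx": -0.0013,"ty": 0,"tz": 0.019,"rx": -0.004,"ry": 0,"rz": 0},
    {"grip": 40,"tx": 0,"ty": 0,"tz": 0.019,"rx": 0,"ry": 0,"rz": 0},
    {"grip": 40,"tx": 0,"ty": 0,"tz": 0.019,"rx": 0,"ry": 0,"rz": 0},
    {"grip": 0,"tx": 0,"ty": 0,"tz": 0,"rx": 0,"ry": 0,"rz": 0},
    {"grip": 0,"tx": 0,"ty": 0,"tz": 0,"rx": 0,"ry": 0,"rz": 0},
    {"grip": 0,"tx": 0,"ty": 0,"tz": 0,"rx": 0,"ry": 0,"rz": 0},
    {"grip": 0,"tx": 0,"ty": 0,"tz": 0,"rx": 0,"ry": 0,"rz": 0},
    {"grip": 0,"tx": 0,"ty": 0,"tz": 0,"rx": 0,"ry": 0,"rz": 0},
    {"grip": 0,"tx": 0,"ty": 0,"tz": 0,"rx": 0,"ry": 0,"rz": 0},
    {"grip": 0,"tx": 0,"ty": 0,"tz": 0,"rx": 0,"ry": 0,"rz": 0}
  ]
}}

```text
t: 10.35
ee_pos: [0.5109, 0.0366, 0.3116]
tcp_rot: [0.606, 0.795, 0.002, 0.002]
wrist_force: [0.2, -0.4, 0.1]
finger_gap: 0.0165
gripper_force: 0.0
```

{"fn": "arm_command", "kwargs": {
  "deltas": [
    {"grip": 0,"tx": 0,"ty": 0,"tz": 0,"rx": 0,"ry": 0,"rz": 0},
    {"grip": 0,"tx": 0,"ty": 0,"tz": 0,"rx": 0,"ry": 0,"rz": 0},
    {"grip": 0,"tx": 0,"ty": 0,"tz": 0,"rx": 0,"ry": 0,"rz": 0},
    {"grip": 0,"tx": 0,"ty": 0,"tz": 0,"rx": 0,"ry": 0,"rz": 0},
    {"grip": 0,"tx": 0,"ty": 0,"tz": 0,"rx": 0,"ry": 0,"rz": 0},
    {"grip": 0,"tx": 0,"ty": 0,"tz": 0,"rx": 0,"ry": 0,"rz": 0}
  ]
}}

```text
t: 10.95
ee_pos: [0.5094, 0.036, 0.3111]
tcp_rot: [0.607, 0.795, 0.001, 0.0]
wrist_force: [-8.0, -1.9, 8.7]
finger_gap: 0.0087
gripper_force: 30.0
```

```bash
cat > lid.py <<'E'
from h import *
import sys
s=status.observe(); R0=Ro.from_quat(s["tcp_rot"]); print(s["q"].round(2),s["wrist_force"].round(1),s["moment"].round(2),s["finger_gap"])
g=s["ee_pos"]+R0.as_matrix()[:,2]*.166; b=tobox(g); v=np.array([b[0]-90,b[2]-100])
a0=np.arctan2(42,-140); print("bar",b,"r",np.hypot(*v).round(1),"lid",(a0-np.arctan2(v[1],v[0])).round(3))
prev=v
for t in map(float,sys.argv[1:]):
    c=146.2*np.array([np.cos(a0-t),np.sin(a0-t)]); d=c-prev; prev=c
    print(t,(R0.inv().apply(RB.apply([d[0],0,d[1]]))/1000).round(4))
E
python3 lid.py .1 .2 .3 .4 .5 .6 .7 .8
```

```text
[-0.52  0.37  0.44  1.99 -0.22  0.82  0.32] [-8.  -1.9  8.7] [-0.41  1.75 -0.  ] 0.008732118823613884
bar [-50.1  38.9 145.1] r 147.2 lid 0.02
0.1 [ 0.      0.005  -0.0107]
0.2 [ 0.      0.0063 -0.0132]
0.3 [ 0.      0.0075 -0.0125]
0.4 [ 0.      0.0088 -0.0117]
0.5 [ 0.      0.0099 -0.0108]
0.6 [ 0.      0.0109 -0.0097]
0.7 [ 0.      0.0118 -0.0086]
0.8 [ 0.      0.0126 -0.0074]
```

{"fn": "arm_command", "kwargs": {
  "deltas": [
    {"grip": 0,"tx": 0,"ty": 0.0025,"tz": -0.006,"rx": 0,"ry": 0,"rz": 0},
    {"grip": 0,"tx": 0,"ty": 0.0028,"tz": -0.006,"rx": 0,"ry": 0,"rz": 0},
    {"grip": 0,"tx": 0,"ty": 0.003,"tz": -0.0065,"rx": 0,"ry": 0,"rz": 0},
    {"grip": 0,"tx": 0,"ty": 0.0033,"tz": -0.0065,"rx": 0,"ry": 0,"rz": 0},
    {"grip": 0,"tx": 0,"ty": 0.0037,"tz": -0.0063,"rx": 0,"ry": 0,"rz": 0},
    {"grip": 0,"tx": 0,"ty": 0.0038,"tz": -0.0062,"rx": 0,"ry": 0,"rz": 0}
  ]
}}

```text
t: 11.55
ee_pos: [0.5256, 0.0404, 0.3469]
tcp_rot: [0.607, 0.795, -0.002, -0.002]
wrist_force: [-12.7, -4.1, -1.2]
finger_gap: 0.0088
gripper_force: 30.0
```

```bash
python3 lid.py .4 .5 .6 .7 .8 .9 1 ; python3 - <<'E'
from h import *
d=snap("side"); np.savez("pics/s2.npz",**d); cv2.imwrite("pics/s2.png",d["frame"][...,::-1])
E
```

```text
[-0.53  0.35  0.46  1.91 -0.19  0.93  0.29] [-12.7  -4.1  -1.2] [-0.85  2.91  0.  ] 0.00877751322322375
bar [-34.5  38.9 180.9] r 148.5 lid 0.285
0.4 [ 0.      0.0118 -0.0124]
0.5 [ 0.      0.0098 -0.0108]
0.6 [ 0.      0.0108 -0.0098]
0.7 [ 0.      0.0118 -0.0087]
0.8 [ 0.      0.0126 -0.0075]
0.9 [ 0.      0.0132 -0.0062]
1.0 [ 0.      0.0138 -0.0048]
```

View pics/s2.png

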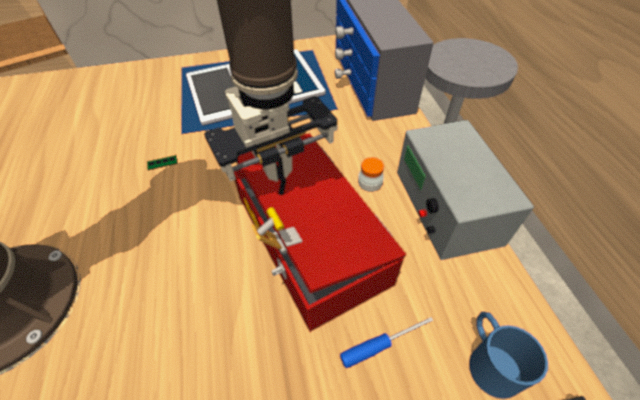

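The lid is lifting with the gripper on the handle at about (280,180). The hasp has swung up at (275,218), and the staple at (278,270) is free. I'll continue along the arc.

```bash
sed -i 's/\.166/.169/' lid.py; python3 lid.py .4 .5 .6 .7 .8 .9 1 1.1 1.2 
```

```text
[-0.53  0.35  0.46  1.91 -0.19  0.93  0.29] [-15.9  -4.2   6.6] [-0.94  3.41  0.03] 0.009058180989572485
bar [-33.9  38.9 178.9] r 146.9 lid 0.276
0.4 [ 0.      0.0112 -0.0144]
0.5 [ 0.      0.0098 -0.0108]
0.6 [ 0.      0.0108 -0.0098]
0.7 [ 0.      0.0118 -0.0087]
0.8 [ 0.      0.0126 -0.0074]
0.9 [ 0.      0.0133 -0.0062]
1.0 [ 0.      0.0138 -0.0048]
1.1 [ 0.      0.0142 -0.0034]
1.2 [ 0.      0.0145 -0.002 ]
```

{"fn": "arm_command", "kwargs": {
  "deltas": [
    {"grip": 0,"tx": 0,"ty": 0.0045,"tz": -0.007,"rx": 0,"ry": 0,"rz": 0},
    {"grip": 0,"tx": 0,"ty": 0.0045,"tz": -0.007,"rx": 0,"ry": 0,"rz": 0},
    {"grip": 0,"tx": 0,"ty": 0.0049,"tz": -0.0054,"rx": 0,"ry": 0,"rz": 0},
    {"grip": 0,"tx": 0,"ty": 0.0049,"tz": -0.0054,"rx": 0,"ry": 0,"rz": 0},
    {"grip": 0,"tx": 0,"ty": 0.0054,"tz": -0.0049,"rx": 0,"ry": 0,"rz": 0},
    {"grip": 0,"tx": 0,"ty": 0.0054,"tz": -0.0049,"rx": 0,"ry": 0,"rz": 0},
    {"grip": 0,"tx": 0,"ty": 0.0059,"tz": -0.0043,"rx": 0,"ry": 0,"rz": 0},
    {"grip": 0,"tx": 0,"ty": 0.0059,"tz": -0.0043,"rx": 0,"ry": 0,"rz": 0}
  ]
}}

```text
t: 12.4
ee_pos: [0.5651, 0.0511, 0.3917]
tcp_rot: [0.607, 0.795, -0.002, -0.003]
wrist_force: [-23.0, -3.5, 18.2]
finger_gap: 0.009
gripper_force: 30.0
```

```bash
python3 lid.py .8 .9 1 1.1 1.2 1.3 1.4 
```

```text
[-0.53  0.37  0.47  1.76 -0.19  1.06  0.27] [-23.   -3.5  18.2] [-0.88  5.39 -0.03] 0.008990750710326467
bar [  6.2  38.9 222.7] r 148.6 lid 0.68
0.8 [ 0.0001  0.0163 -0.0071]
0.9 [ 0.      0.0132 -0.0062]
1.0 [ 0.      0.0138 -0.0048]
1.1 [ 0.      0.0142 -0.0034]
1.2 [ 0.      0.0145 -0.002 ]
1.3 [ 0.      0.0146 -0.0005]
1.4 [0.     0.0146 0.0009]
```

{"fn": "arm_command", "kwargs": {
  "deltas": [
    {"grip": 0,"tx": 0,"ty": 0.004,"tz": -0.006,"rx": 0,"ry": 0,"rz": 0},
    {"grip": 0,"tx": 0,"ty": 0.006,"tz": -0.0045,"rx": 0,"ry": 0,"rz": 0},
    {"grip": 0,"tx": 0,"ty": 0.0066,"tz": -0.0033,"rx": 0,"ry": 0,"rz": 0},
    {"grip": 0,"tx": 0,"ty": 0.0066,"tz": -0.0031,"rx": 0,"ry": 0,"rz": 0}
  ]
}}

```text
t: 12.8
ee_pos: [0.5911, 0.0587, 0.409]
tcp_rot: [0.607, 0.795, 0.001, 0.001]
wrist_force: [-2.8, -0.4, -10.3]
finger_gap: 0.0087
gripper_force: 30.0
```

```bash
python3 lid.py 1 1.1 1.2 1.3 1.4 1.5 1.6 1.7
```

```text
[-0.52  0.4   0.47  1.68 -0.2   1.11  0.27] [ -2.8  -0.4 -10.3] [-0.24  0.74 -0.  ] 0.008682466592293818
bar [ 35.1  38.9 240. ] r 150.4 lid 0.906
1.0 [ 0.      0.0146 -0.0005]
1.1 [ 0.      0.0142 -0.0033]
1.2 [ 0.      0.0145 -0.0018]
1.3 [ 0.      0.0146 -0.0004]
1.4 [0.     0.0146 0.0011]
1.5 [0.     0.0144 0.0025]
1.6 [0.     0.0141 0.004 ]
1.7 [0.     0.0136 0.0053]
```

{"fn": "arm_command", "kwargs": {
  "deltas": [
    {"grip": 0,"tx": 0,"ty": 0.0067,"tz": -0.0018,"rx": 0,"ry": 0,"rz": 0},
    {"grip": 0,"tx": 0,"ty": 0.0067,"tz": -0.0018,"rx": 0,"ry": 0,"rz": 0},
    {"grip": 0,"tx": 0,"ty": 0.0072,"tz": -0.0016,"rx": 0,"ry": 0,"rz": 0},
    {"grip": 0,"tx": 0,"ty": 0.0072,"tz": -0.0016,"rx": 0,"ry": 0,"rz": 0},
    {"grip": 0,"tx": 0,"ty": 0.0073,"tz": -0.0009,"rx": 0,"ry": 0,"rz": 0},
    {"grip": 0,"tx": 0,"ty": 0.0073,"tz": -0.0009,"rx": 0,"ry": 0,"rz": 0}
  ]
}}

```text
t: 13.4
ee_pos: [0.6327, 0.07, 0.42]
tcp_rot: [0.606, 0.795, 0.003, 0.002]
wrist_force: [-6.9, -0.8, 6.3]
finger_gap: 0.0087
gripper_force: 30.0
```

```bash
python3 lid.py 1.3 1.4 1.5 1.6 1.7
```

```text
[-0.51  0.46  0.47  1.55 -0.22  1.17  0.27] [-6.9 -0.8  6.3] [-0.24  1.67  0.02] 0.008734796657654118
bar [ 78.9  38.8 251. ] r 151.4 lid 1.206
1.3 [0.     0.0141 0.0049]
1.4 [0.     0.0146 0.0011]
1.5 [0.     0.0144 0.0026]
1.6 [0.     0.0141 0.004 ]
1.7 [0.     0.0136 0.0054]
```

{"fn": "arm_command", "kwargs": {
  "deltas": [
    {"grip": 0,"tx": 0,"ty": 0.0069,"tz": 0,"rx": 0,"ry": 0,"rz": 0},
    {"grip": 0,"tx": 0,"ty": 0.0069,"tz": 0.0002,"rx": 0,"ry": 0,"rz": 0},
    {"grip": 0,"tx": 0,"ty": 0.0074,"tz": 0.0005,"rx": 0,"ry": 0,"rz": 0},
    {"grip": 0,"tx": 0,"ty": 0.0074,"tz": 0.0006,"rx": 0,"ry": 0,"rz": 0},
    {"grip": 0,"tx": 0,"ty": 0.0073,"tz": 0.0012,"rx": 0,"ry": 0,"rz": 0},
    {"grip": 0,"tx": 0,"ty": 0.0073,"tz": 0.0014,"rx": 0,"ry": 0,"rz": 0},
    {"grip": 0,"tx": 0,"ty": 0.0072,"tz": 0.002,"rx": 0,"ry": 0,"rz": 0},
    {"grip": 0,"tx": 0,"ty": 0.0072,"tz": 0.002,"rx": 0,"ry": 0,"rz": 0}
  ]
}}

```text
t: 14.2
ee_pos: [0.6886, 0.0852, 0.4118]
tcp_rot: [0.606, 0.795, 0.003, 0.003]
wrist_force: [-3.4, -1.2, 4.6]
finger_gap: 0.0089
gripper_force: 30.0
```

```bash
python3 lid.py 1.6 1.7
```

```text
[-0.48  0.57  0.46  1.4  -0.26  1.22  0.28] [-3.4 -1.2  4.6] [-0.34  1.   -0.01] 0.008937657916322696
bar [136.9  38.6 242.8] r 150.3 lid 1.597
1.6 [ 0.     -0.0009  0.004 ]
1.7 [0.     0.0136 0.0054]
```

{"fn": "arm_command", "kwargs": {
  "deltas": [
    {"grip": 0,"tx": 0,"ty": 0.0055,"tz": 0.0018,"rx": 0,"ry": 0,"rz": 0},
    {"grip": 0,"tx": 0,"ty": 0.0055,"tz": 0.0018,"rx": 0,"ry": 0,"rz": 0},
    {"grip": 0,"tx": 0,"ty": 0,"tz": 0,"rx": 0,"ry": 0,"rz": 0},
    {"grip": 18,"tx": 0,"ty": 0,"tz": 0,"rx": 0,"ry": 0,"rz": 0},
    {"grip": 18,"tx": 0,"ty": 0,"tz": 0,"rx": 0,"ry": 0,"rz": 0},
    {"grip": 18,"tx": 0,"ty": 0,"tz": 0,"rx": 0,"ry": 0,"rz": 0}
  ]
}}

```text
t: 14.8
ee_pos: [0.6984, 0.088, 0.4076]
tcp_rot: [0.606, 0.795, 0.003, 0.002]
wrist_force: [3.9, -0.6, 1.5]
finger_gap: 0.0161
gripper_force: 2.0
```

{"fn": "arm_command", "kwargs": {
  "deltas": [
    {"grip": 18,"tx": 0,"ty": 0,"tz": -0.01,"rx": 0,"ry": 0,"rz": 0},
    {"grip": 18,"tx": 0,"ty": 0,"tz": -0.02,"rx": 0,"ry": 0,"rz": 0},
    {"grip": 18,"tx": 0,"ty": 0,"tz": -0.04,"rx": 0,"ry": 0,"rz": 0},
    {"grip": 18,"tx": 0,"ty": 0,"tz": -0.04,"rx": 0,"ry": 0,"rz": 0},
    {"grip": 60,"tx": 0,"ty": -0.02,"tz": -0.03,"rx": 0,"ry": 0,"rz": 0},
    {"grip": 60,"tx": 0,"ty": -0.045,"tz": 0,"rx": 0,"ry": 0,"rz": 0},
    {"grip": 60,"tx": 0,"ty": -0.045,"tz": 0,"rx": 0,"ry": 0,"rz": 0},
    {"grip": 60,"tx": 0,"ty": -0.045,"tz": 0,"rx": 0,"ry": 0,"rz": 0},
    {"grip": 60,"tx": 0,"ty": -0.045,"tz": 0,"rx": 0,"ry": 0,"rz": 0},
    {"grip": 60,"tx": 0,"ty": -0.045,"tz": 0,"rx": 0,"ry": 0,"rz": 0}
  ]
}}

```text
t: 15.8
ee_pos: [0.4587, 0.0222, 0.546]
tcp_rot: [0.606, 0.795, 0.002, 0.002]
wrist_force: [0.4, -0.2, 0.9]
finger_gap: 0.0545
gripper_force: 0.0
```

```bash
python3 - <<'E'
from h import *
print(status.observe()["ee_pos"],status.observe()["q"].round(2))
ims=[]
for n in("top","side"):
    d=snap(n); np.savez(f"pics/{n}3.npz",**d); ims.append(d["frame"][...,::-1])
cv2.imwrite("pics/ts3.png",np.hstack([ims[0][100:350,180:480],ims[1][50:350,180:480][:250]]))
E
```

```text
[0.45869036 0.02219848 0.54602219] [-0.62  0.04  0.49  1.75 -0.02  1.35  0.14]
```

View pics/ts3.png

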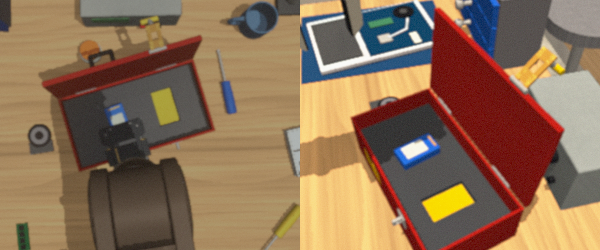

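The lid and hasp stand open. In the side crop the blue pack is at (415,150) and the yellow recess at (448,203). In the top crop the gripper partly hides the pack.

```bash
cat > pk.py <<'E'
from h import *
def pack(d,verb=True):
    ys,xs=np.mgrid[0:400,0:640]; P=np.c_[xs.ravel(),ys.ravel()]
    b=tobox(bydepth(d,P)); inb=(abs(b[:,0])<84)&(abs(b[:,1])<164)&(d["z_map"].ravel()>0)
    hsv=cv2.cvtColor(d["frame"],cv2.COLOR_RGB2HSV).reshape(-1,3).astype(int)
    blue=(abs(hsv[:,0]-110)<14)&(hsv[:,1]>90)&(hsv[:,2]>40); white=(hsv[:,1]<50)&(hsv[:,2]>110)
    k=inb&(blue|white)&(abs(b[:,2]-80)<6)
    m=(k.reshape(400,640)*255).astype(np.uint8); m=cv2.morphologyEx(m,cv2.MORPH_CLOSE,np.ones((5,5)))
    c=max(cv2.findContours(m,0,1)[0],key=cv2.contourArea)
    W=tobox(onplane(d,c[:,0],.080))[:,:2]; r=cv2.minAreaRect(np.float32(W)); print("pack rect box mm",r,"z med",np.median(b[k][:,2]))
    y=inb&(abs(hsv[:,0]-27)<6)&(hsv[:,1]>130)&(b[:,2]<58)&(b[:,2]>42)
    if y.sum()>50:
        m=(y.reshape(400,640)*255).astype(np.uint8); c=max(cv2.findContours(m,0,1)[0],key=cv2.contourArea)
        print("recess",cv2.minAreaRect(np.float32(tobox(onplane(d,c[:,0],.050))[:,:2])), "depth z",np.median(b[y][:,2]))
E
python3 - <<'E'
from pk import *
pack(load("side3"))
d=load("top3"); pack(d)
E
```

```text
pack rect box mm ((-4.282798767089844, 42.33143997192383), (80.8105239868164, 48.30392837524414), 3.9078726768493652) z med 80.1
recess ((1.4637527465820312, -74.19277954101562), (47.345733642578125, 84.59492492675781), 89.43608093261719) depth z 50.7
pack rect box mm ((14.571213722229004, 47.866485595703125), (45.04172897338867, 44.18061447143555), 3.887892723083496) z med 79.3
recess ((-0.3500022888183594, -75.5999984741211), (84.89999389648438, 50.0), 0.0) depth z 49.4
```

```bash
python3 - <<'E'
from goto import *
show(box([-4,43,72.5]),toolrot(.068,0),.178,.10)
E
```

```text
t 15.9 q [-0.62  0.04  0.49  1.75 -0.02  1.35  0.14] F [ 0.2 -0.8 -0.1] gap 0.054987269464475054
target tcp [0.5529 0.0523 0.3505] shift in present axes [0.0052 0.1011 0.1965] rotvec [ 0.002 -0.005  1.5  ] rows 11 | shift in final axes [0.1021 0.0016 0.1961]
```

{"fn": "arm_command", "kwargs": {
  "deltas": [
    {"grip": 100,"tx": 0,"ty": 0,"tz": 0,"rx": 0,"ry": 0,"rz": 0.149},
    {"grip": 100,"tx": 0,"ty": 0,"tz": 0,"rx": 0,"ry": 0,"rz": 0.149},
    {"grip": 100,"tx": 0,"ty": 0,"tz": 0,"rx": 0,"ry": 0,"rz": 0.149},
    {"grip": 100,"tx": 0,"ty": 0,"tz": 0,"rx": 0,"ry": 0,"rz": 0.149},
    {"grip": 100,"tx": 0,"ty": 0,"tz": 0,"rx": 0,"ry": 0,"rz": 0.149},
    {"grip": 100,"tx": 0,"ty": 0,"tz": 0,"rx": 0,"ry": 0,"rz": 0.149},
    {"grip": 100,"tx": 0,"ty": 0,"tz": 0,"rx": 0,"ry": 0,"rz": 0.149},
    {"grip": 100,"tx": 0,"ty": 0,"tz": 0,"rx": 0,"ry": 0,"rz": 0.149},
    {"grip": 100,"tx": 0,"ty": 0,"tz": 0,"rx": 0,"ry": 0,"rz": 0.149},
    {"grip": 100,"tx": 0,"ty": 0,"tz": 0,"rx": 0,"ry": 0,"rz": 0.149}
  ]
}}

```text
t: 16.9
ee_pos: [0.4609, 0.0229, 0.5462]
tcp_rot: [0.985, 0.17, 0.003, -0.0]
wrist_force: [-0.5, 0.3, -0.3]
finger_gap: 0.0917
gripper_force: 0.0
```

{"fn": "arm_command", "kwargs": {
  "deltas": [
    {"grip": 100,"tx": 0.017,"ty": 0,"tz": 0.0327,"rx": 0,"ry": 0,"rz": 0.01},
    {"grip": 100,"tx": 0.017,"ty": 0,"tz": 0.0327,"rx": 0,"ry": 0,"rz": 0},
    {"grip": 100,"tx": 0.017,"ty": 0,"tz": 0.0327,"rx": 0,"ry": 0,"rz": 0},
    {"grip": 100,"tx": 0.017,"ty": 0,"tz": 0.0327,"rx": 0,"ry": 0,"rz": 0},
    {"grip": 100,"tx": 0.017,"ty": 0,"tz": 0.0327,"rx": 0,"ry": 0,"rz": 0},
    {"grip": 100,"tx": 0.017,"ty": 0.0015,"tz": 0.0327,"rx": 0,"ry": 0,"rz": 0},
    {"grip": 100,"tx": 0,"ty": 0,"tz": 0,"rx": 0,"ry": 0,"rz": 0}
  ]
}}

```text
t: 17.6
ee_pos: [0.5588, 0.0569, 0.3463]
tcp_rot: [0.986, 0.169, -0.001, 0.0]
wrist_force: [-0.2, -0.2, 0.2]
finger_gap: 0.0917
gripper_force: 0.0
```

```bash
python3 - <<'E'
from goto import *
from pk import pack
show(box([-4,43,72.5]),toolrot(.068,0),.178,0)
d=snap("wrist"); np.savez("pics/w5.npz",**d); cv2.imwrite("pics/w5.png",d["frame"][...,::-1])
print(project(d,[box([-4,43,80]),box([36,43,80])]))
try: pack(d)
except Exception as e: print(e)
E
```

```text
t 17.6 q [-0.57  0.41  0.51  1.83 -0.24  0.96 -1.18] F [-0.2 -0.2  0.2] gap 0.09166443417935607
target tcp [0.5529 0.0523 0.2505] shift in present axes [-0.0069  0.0023  0.0958] rotvec [0.    0.001 0.003] rows 1 | shift in final axes [-0.0071  0.0024  0.0958]
[[324.86886987 214.22839762]
 [328.56036226 165.28954923]]
pack rect box mm ((-0.3064002990722656, 46.00732421875), (80.3102798461914, 44.57868194580078), 3.90854549407959) z med 80.2
recess ((0.5499992370605469, -76.94999694824219), (84.5, 47.70000457763672), 0.0) depth z 50.4
```

View pics/w5.png

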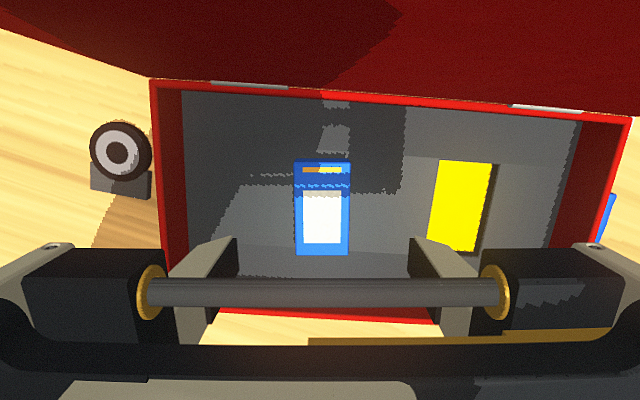

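The pack is at (322,207) between the pads and the recess is at (462,205). The wrist view gives the pack at box (-0.3, 46), turned 3.9°, size 80.3 x 44.6 mm. The recess comes out at about (0.3, -75.3).

{"fn": "arm_command", "kwargs": {
  "deltas": [
    {"grip": 100,"tx": -0.003,"ty": -0.0004,"tz": 0.025,"rx": 0,"ry": 0,"rz": 0.003},
    {"grip": 80,"tx": 0,"ty": 0,"tz": 0.025,"rx": 0,"ry": 0,"rz": 0},
    {"grip": 80,"tx": 0,"ty": 0,"tz": 0.02,"rx": 0,"ry": 0,"rz": 0},
    {"grip": 80,"tx": 0,"ty": 0,"tz": 0.015,"rx": 0,"ry": 0,"rz": 0},
    {"grip": 80,"tx": 0,"ty": 0,"tz": 0.01,"rx": 0,"ry": 0,"rz": 0},
    {"grip": 80,"tx": 0,"ty": 0,"tz": 0,"rx": 0,"ry": 0,"rz": 0}
  ]
}}

```text
t: 18.25
ee_pos: [0.5562, 0.0552, 0.2557]
tcp_rot: [0.986, 0.167, 0.003, -0.0]
wrist_force: [-0.2, 0.9, 0.1]
finger_gap: 0.0736
gripper_force: 0.0
```

```bash
python3 - <<'E'
from goto import *
show(box([-0.3,46,72.5]),toolrot(.068,0),.178,0)
E
```

```text
t 18.25 q [-0.52  0.53  0.45  1.93 -0.33  0.75 -1.11] F [-0.2  0.9  0.1] gap 0.07359844237455392
target tcp [0.5557 0.0562 0.2505] shift in present axes [-0.0002 -0.0011  0.0052] rotvec [ 0.001 -0.006 -0.001] rows 1 | shift in final axes [-0.0002 -0.0011  0.0052]
```

{"fn": "arm_command", "kwargs": {
  "deltas": [
    {"grip": 80,"tx": 0,"ty": -0.001,"tz": 0.0052,"rx": 0,"ry": -0.004,"rz": 0},
    {"grip": 40,"tx": 0,"ty": 0,"tz": 0,"rx": 0,"ry": 0,"rz": 0},
    {"grip": 40,"tx": 0,"ty": 0,"tz": 0,"rx": 0,"ry": 0,"rz": 0},
    {"grip": 40,"tx": 0,"ty": 0,"tz": 0,"rx": 0,"ry": 0,"rz": 0},
    {"grip": 40,"tx": 0,"ty": 0,"tz": 0,"rx": 0,"ry": 0,"rz": 0},
    {"grip": 40,"tx": 0,"ty": 0,"tz": 0,"rx": 0,"ry": 0,"rz": 0},
    {"grip": 40,"tx": 0,"ty": 0,"tz": 0,"rx": 0,"ry": 0,"rz": 0}
  ]
}}

```text
t: 18.95
ee_pos: [0.5562, 0.0562, 0.2503]
tcp_rot: [0.986, 0.167, 0.001, 0.0]
wrist_force: [-0.3, 0.8, 3.8]
finger_gap: 0.045
gripper_force: 30.0
```

```bash
python3 - <<'E'
from goto import *
s=status.observe(); print("grasp box",tobox(s["ee_pos"]+Ro.from_quat(s["tcp_rot"]).as_matrix()[:,2]*.178), s["gripper_force"])
show(box([0.3,-75.3,72.5]),toolrot(0,0),.178,0.002)
E
```

```text
grasp box [ 0.6 45.8 72.3] 30.00100940465927
t 18.95 q [-0.52  0.53  0.45  1.93 -0.33  0.75 -1.11] F [-0.3  0.8  3.8] gap 0.04499852193532039
target tcp [ 0.5885 -0.0606  0.2525] shift in present axes [-0.008   0.121  -0.0022] rotvec [ 0.001 -0.002  0.067] rows 1 | shift in final axes [ 1.000e-04  1.212e-01 -2.200e-03]
```

{"fn": "arm_command", "kwargs": {
  "deltas": [
    {"grip": 40,"tx": 0,"ty": 0,"tz": -0.0025,"rx": 0,"ry": 0,"rz": 0},
    {"grip": 40,"tx": 0,"ty": 0,"tz": 0,"rx": 0,"ry": 0,"rz": 0.067},
    {"grip": 40,"tx": 0.001,"ty": 0.015,"tz": 0,"rx": 0,"ry": 0,"rz": 0},
    {"grip": 40,"tx": 0,"ty": 0.015,"tz": 0,"rx": 0,"ry": 0,"rz": 0},
    {"grip": 40,"tx": 0,"ty": 0.015,"tz": 0,"rx": 0,"ry": 0,"rz": 0},
    {"grip": 40,"tx": 0,"ty": 0.015,"tz": 0,"rx": 0,"ry": 0,"rz": 0},
    {"grip": 40,"tx": 0,"ty": 0.015,"tz": 0,"rx": 0,"ry": 0,"rz": 0},
    {"grip": 40,"tx": 0,"ty": 0.015,"tz": 0,"rx": 0,"ry": 0,"rz": 0},
    {"grip": 40,"tx": 0,"ty": 0.015,"tz": 0,"rx": 0,"ry": 0,"rz": 0},
    {"grip": 40,"tx": 0,"ty": 0.015,"tz": 0,"rx": 0,"ry": 0,"rz": 0}
  ]
}}

```text
t: 19.95
ee_pos: [0.5892, -0.0605, 0.2526]
tcp_rot: [0.991, 0.134, 0.001, 0.0]
wrist_force: [1.1, 0.4, -1.2]
finger_gap: 0.0443
gripper_force: 30.0
```

{"fn": "arm_command", "kwargs": {
  "deltas": [
    {"grip": 40,"tx": 0,"ty": 0.001,"tz": 0,"rx": 0,"ry": 0,"rz": 0},
    {"grip": 40,"tx": 0,"ty": 0,"tz": 0,"rx": 0,"ry": 0,"rz": 0}
  ]
}}

```text
t: 20.15
ee_pos: [0.5892, -0.0605, 0.2525]
tcp_rot: [0.991, 0.133, 0.001, 0.0]
wrist_force: [0.6, 0.2, -1.3]
finger_gap: 0.0447
gripper_force: 30.0
```

```bash
python3 - <<'E'
from goto import *
from pk import pack
show(box([1.2,-75.3,62.5]),toolrot(0,0),.178,0.0)
for n in ("wrist","side"):
    d=snap(n)
    try: pack(d)
    except Exception as e: print(e)
    cv2.imwrite(f"pics/{n}6.png",d["frame"][...,::-1])
E
```

```text
t 20.15 q [-0.31  0.58  0.46  1.85 -0.35  0.8  -0.97] F [ 0.6  0.2 -1.3] gap 0.04471462096757175
target tcp [ 0.5893 -0.0604  0.2405] shift in present axes [ 0.0001 -0.0001  0.012 ] rotvec [ 0.001 -0.002 -0.001] rows 1 | shift in final axes [ 0.0002 -0.0001  0.012 ]
pack rect box mm ((16.13733673095703, -76.36370849609375), (75.70026397705078, 49.38921356201172), 89.8581771850586) z med 82.3
recess ((38.69940948486328, -75.64320373535156), (6.496497631072998, 48.65854263305664), 0.6005627512931824) depth z 50.4
pack rect box mm ((-26.586345672607422, -76.91522216796875), (34.18052291870117, 48.047332763671875), 0.7345098257064819) z med 82.4
```

{"fn": "arm_command", "kwargs": {
  "deltas": [
    {"grip": 40,"tx": 0,"ty": 0,"tz": 0.003,"rx": 0,"ry": 0,"rz": 0},
    {"grip": 40,"tx": 0,"ty": 0,"tz": 0.003,"rx": 0,"ry": 0,"rz": 0},
    {"grip": 40,"tx": 0,"ty": 0,"tz": 0.003,"rx": 0,"ry": 0,"rz": 0},
    {"grip": 40,"tx": 0,"ty": 0,"tz": 0.0015,"rx": 0,"ry": 0,"rz": 0},
    {"grip": 40,"tx": 0,"ty": 0,"tz": 0,"rx": 0,"ry": 0,"rz": 0}
  ]
}}

```text
t: 20.75
ee_pos: [0.5891, -0.0601, 0.2417]
tcp_rot: [0.991, 0.134, 0.001, 0.0]
wrist_force: [0.2, -0.4, -0.3]
finger_gap: 0.0447
gripper_force: 30.0
```

Lowered with almost no contact force, so the pack is inside the recess. Now release and retreat straight up.

{"fn": "arm_command", "kwargs": {
  "deltas": [
    {"grip": 70,"tx": 0,"ty": 0,"tz": 0,"rx": 0,"ry": 0,"rz": 0},
    {"grip": 70,"tx": 0,"ty": 0,"tz": 0,"rx": 0,"ry": 0,"rz": 0},
    {"grip": 70,"tx": 0,"ty": 0,"tz": 0,"rx": 0,"ry": 0,"rz": 0},
    {"grip": 70,"tx": 0,"ty": 0,"tz": 0,"rx": 0,"ry": 0,"rz": 0},
    {"grip": 70,"tx": 0,"ty": 0,"tz": -0.01,"rx": 0,"ry": 0,"rz": 0},
    {"grip": 70,"tx": 0,"ty": 0,"tz": -0.02,"rx": 0,"ry": 0,"rz": 0},
    {"grip": 70,"tx": 0,"ty": 0,"tz": -0.04,"rx": 0,"ry": 0,"rz": 0},
    {"grip": 70,"tx": -0.02,"ty": 0,"tz": -0.04,"rx": 0,"ry": 0,"rz": 0},
    {"grip": 70,"tx": -0.03,"ty": 0,"tz": -0.04,"rx": 0,"ry": 0,"rz": 0},
    {"grip": 70,"tx": -0.03,"ty": 0,"tz": -0.03,"rx": 0,"ry": 0,"rz": 0}
  ]
}}

```text
t: 21.75
ee_pos: [0.511, -0.0821, 0.4248]
tcp_rot: [0.991, 0.134, 0.002, 0.001]
wrist_force: [0.3, 0.3, 0.6]
finger_gap: 0.0643
gripper_force: 0.0
```

{"fn": "arm_command", "kwargs": {
  "deltas": [
    {"grip": 70,"tx": -0.04,"ty": 0,"tz": 0,"rx": 0,"ry": 0,"rz": 0},
    {"grip": 70,"tx": -0.04,"ty": 0,"tz": 0,"rx": 0,"ry": 0,"rz": 0},
    {"grip": 70,"tx": 0,"ty": 0,"tz": 0,"rx": 0,"ry": 0,"rz": 0},
    {"grip": 70,"tx": 0,"ty": 0,"tz": 0,"rx": 0,"ry": 0,"rz": 0}
  ]
}}

```text
t: 22.15
ee_pos: [0.434, -0.1029, 0.4228]
tcp_rot: [0.991, 0.133, 0.002, -0.0]
wrist_force: [0.5, 0.8, -0.5]
finger_gap: 0.0642
gripper_force: 0.0
```

```bash
python3 - <<'E'
from pk import *
import pk
src=open("pk.py").read().replace("abs(b[:,2]-80)<6","abs(b[:,2]-70)<6").replace(",.080)",",.070)")
exec(src)
s=status.observe(); print(s["t"],s["ee_pos"],s["wrist_force"].round(1))
a=[]
for n in ("top","side"):
    d=snap(n)
    try: pack(d)
    except Exception as e: print(e)
    a.append(d["frame"][...,::-1])
cv2.imwrite("pics/end.png",np.hstack([a[0][100:350,180:480],a[1][50:300,180:480]]))
E
```

```text
22.15 [ 0.43404139 -0.10287756  0.42278205] [ 0.5  0.8 -0.5]
pack rect box mm ((-1.7999992370605469, -74.6500015258789), (79.5999984741211, 43.5), -0.0) z med 69.2
pack rect box mm ((-2.9446983337402344, -78.93893432617188), (82.67972564697266, 48.574127197265625), 0.09241458773612976) z med 70.4
```

View pics/end.png

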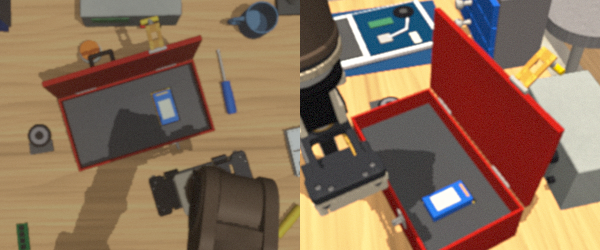

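The pack lies in the recess at top crop (166,107) and side crop (447,198). Its top is at 69–70 mm, as it should be with the pack on the floor. Lid and hasp stand open, the other things haven't moved, and the robot is clear.

```bash
python3 -c "
from rig import ticket; print(ticket.sign_off())"
```

```text
the job is handed in; nothing more can be done
None
```

I opened the hasp and lid, set the pack flat in the recess, moved the arm clear, and handed the job in at about 22 s; sign-off returned no verdict.

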